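# Put the mixed-up trial plugs back with their own variety

### The job

The loose plugs in the front cells of the four planted trays have been mixed up between varieties. Move them so that each stands in the front cell of the tray whose rear plug has a label of the same colour, down on the cell floor; the empty tray is there to park a plug on the way. Keep the plugs upright, and lower them all the way to the bottom of a cell before letting go: do not tip or drop them.

Things in the scene. Friction and masses are not known exactly. Their poses are not given: they have to be found in the camera images.
- plug_red: loose upright plug of firm substrate in brown paper, about 130 g, 50 mm across, 98 mm tall, with a red sloping T-label (32 x 22 mm) fast in the middle of its top, reaching 25 mm above it. Origin: centre of the underside; z up. In a cell it stands 35 mm proud of the rim: grip it there from above, label between the fingers
- plug_yellow: loose upright plug of firm substrate in brown paper, about 130 g, 50 mm across, 98 mm tall, with a yellow sloping T-label (32 x 22 mm) fast in the middle of its top, reaching 25 mm above it. Origin: centre of the underside; z up. In a cell it stands 35 mm proud of the rim: grip it there from above, label between the fingers
- plug_blue: loose upright plug of firm substrate in brown paper, about 130 g, 50 mm across, 98 mm tall, with a blue sloping T-label (32 x 22 mm) fast in the middle of its top, reaching 25 mm above it. Origin: centre of the underside; z up. In a cell it stands 35 mm proud of the rim: grip it there from above, label between the fingers
- plug_white: loose upright plug of firm substrate in brown paper, about 130 g, 50 mm across, 98 mm tall, with a white sloping T-label (32 x 22 mm) fast in the middle of its top, reaching 25 mm above it. Origin: centre of the underside; z up. In a cell it stands 35 mm proud of the rim: grip it there from above, label between the fingers
- tray_red: black tray fixed to the bench, 142 x 77 mm, rim 75 mm high, two cells in line along x (x away from the robot within 0.25 rad). Origin: front (near) cell's axis, at bench height; rear cell 68 mm farther. Cells 63 mm wide at the rim, 55 at the floor, floor 12 mm up. Rear cell: a fixed plug with a red label (label top 135 mm up). Front cell: a loose plug at the start
- tray_yellow: black tray fixed to the bench, 142 x 77 mm, rim 75 mm high, two cells in line along x (x away from the robot within 0.25 rad). Origin: front (near) cell's axis, at bench height; rear cell 68 mm farther. Cells 63 mm wide at the rim, 55 at the floor, floor 12 mm up. Rear cell: a fixed plug with a yellow label (label top 135 mm up). Front cell: a loose plug at the start
- tray_blue: black tray fixed to the bench, 142 x 77 mm, rim 75 mm high, two cells in line along x (x away from the robot within 0.25 rad). Origin: front (near) cell's axis, at bench height; rear cell 68 mm farther. Cells 63 mm wide at the rim, 55 at the floor, floor 12 mm up. Rear cell: a fixed plug with a blue label (label top 135 mm up). Front cell: a loose plug at the start
- tray_white: black tray fixed to the bench, 142 x 77 mm, rim 75 mm high, two cells in line along x (x away from the robot within 0.25 rad). Origin: front (near) cell's axis, at bench height; rear cell 68 mm farther. Cells 63 mm wide at the rim, 55 at the floor, floor 12 mm up. Rear cell: a fixed plug with a white label (label top 135 mm up). Front cell: a loose plug at the start
- tray_empty: black tray fixed to the bench, 142 x 77 mm, rim 75 mm high, two cells in line along x (x away from the robot within 0.25 rad). Origin: front (near) cell's axis, at bench height; rear cell 68 mm farther. Cells 63 mm wide at the rim, 55 at the floor, floor 12 mm up. Both cells are empty at the start

How it is judged:
By the outcome, as a careful person would: the job done as asked, in the order asked, and still so for the second after the job is handed in, with the robot touching nothing.
It also fails if it takes over 136 s, if anything falls off the work surface, if the arm or the gripper's body presses on something with over 40 N, if the wrist force passes 120 N, or if a joint passes its speed limit or range.

### The arm

A 6-joint arm with a two-finger parallel gripper is mounted at the origin on the work surface. World frame = base frame: x ahead of the robot, y to its left, z up, the work surface at z = 0. Lengths are in m, angles in rad, forces in N, time in s.
With the tool pointing down it reaches from about 0.325 to 0.9 m from the base axis. Payload 6.1 kg.
Tool frame: the origin (TCP) lies midway between the tips of the shut fingers; the grasp point (between the pads) lies 19 mm behind it (manip.grip_depth is the distance from the TCP to the grasp point, in m); z points along the fingers, y is the line along which they close (so a half turn about z gives the same grasp; the last joint's range is limited). The gripper opens to 85 mm and grips with 20 to 120 N. Pads are 22 mm wide; open, the fingers measure 114 mm over their backs; the gripper's body (76 mm by 85 mm) begins 54 mm behind the grasp point. The pads swing forward as they close: fully open they stand 13 mm farther back than shut.
Start: joints at [-1.236, 0.22, 1.526, -0, 1.395, -0.126], TCP at [0.278, -0.56, 0.231] pointing down, gripper open.
Joint ranges: [-2.98, 2.98], [-0.91, 2.08], [0.09, 2.57], [-1.24, 4.39], [0.2, 2.65], [-2.68, 2.68]. Speed limits (rad/s): [2.57, 2.57, 3.01, 3.14, 3.14, 3.14].

### API

Orientations are given as a unit quaternion [w, x, y, z].
In Python, from bench import manip gives the robot as it stands.
- The arm moves only by the shell command python3 -m handwheel 'ROWS' [FORCE]. ROWS is JSON, a list of rows, each a list of 5 numbers: the closure, from -1 (fully open) to 1 (shut), then the shift along the tool's x, y, z each as a share of 0.2 m, from -1 to 1, then the turn about the tool's z as a share of 2 pi rad, from -1 to 1. In form: [[jaw, x, y, z, yaw], ...]. A call has 1 to 12 rows; each row is the pose to reach, as a shift and turn from the pose commanded when the call began, along the tool's axes at that moment, turning the shorter way round; what a row does not reach only later rows make up. A row lasts 1/10 s, in which the tool goes at most 50 mm and 8.59 degrees, less where a joint would pass 70% of its speed; a pose out of reach is approached as far as the arm can. A call with a number of a shift or a turn outside -1 to 1 is refused whole. A call with a gripper value outside its range is refused whole. The fingers move at their own pace and stop on an object; FORCE is the grip in N (left out, the last holds). Time passes only in rows, so rows that repeat a pose let the fingers close. It gives the time, the measured TCP pose, the force, the opening and the grip force at its end, in the units of the state.
- manip.get_state(): the state, without advancing time (a new reading comes with each control period).
- manip.get_image(name): name is "side" or "top"; returns a dict with "color" (480x640x3 uint8, red, green, blue), "range_z" (480x640 float32, m along the optical axis (not along the pixel's ray), 0 where there is no reading), "mtx" (3x3 intrinsics, pixels), "R" (3x3) and "t" (3): a world point X has camera coordinates R X + t. Camera axes: x right, y down, z forward; pixel columns grow to the right and rows downward; lengths in m; the calibration is good to about 2 mm. A picture is of the moment at which its call begins.
- manip.job_done(): hands the job in; it is judged then, once.
The state is a dict: "clock": time; "qpos": joint angles; "joint_velocities": joint speeds; "effort": joint torques, N m; "eef_pos": TCP position; "orientation": TCP orientation; "force": force on the tool from outside, world axes, zero at the start; "torque": the same for the moment, N m; "opening": opening from 0.0 (shut) to 1.0 (fully open); "grasp_force": force on a finger pad.
Only numpy, scipy, OpenCV 4.12 (cv2) and the standard library are available. Lean on these libraries where they do the work, as an engineer would, in place of code of your own. Each camera call takes 0.05 s, during which the arm holds its last target. There are 200 camera calls.

## Working session

There is one attempt and no reset: what is moved stays moved. The work goes in short steps, Python scripts to look and compute and a shell command to move; the robot and the scene stay as the last step left them, time stands still between calls to the robot, and variables do not carry over. Pictures are saved under pics/ and viewed, at most 14 in all, crops included, and the job is handed in when it is done.

```bash
mkdir -p pics; ls
python3 - <<'E'
from bench import manip
import cv2,numpy as np
s=manip.get_state(); print({k:np.round(v,3) for k,v in s.items()}, manip.grip_depth)
for n in("top","side"):
    d=manip.get_image(n); cv2.imwrite(f"pics/{n}0.png",d["color"][:,:,::-1]); np.savez(f"{n}0.npz",**d)
    print(n,d["mtx"].round(1).tolist(),d["R"].round(3).tolist(),d["t"].round(3), (d["range_z"]>0).mean())
E
```

```text
pics
{'clock': np.float64(0.0), 'qpos': array([-1.236,  0.221,  1.528, -0.   ,  1.395, -0.126]), 'joint_velocities': array([ 0.001, -0.   , -0.   ,  0.001,  0.001,  0.   ]), 'effort': array([-1.000e-03, -4.969e+01, -3.894e+01, -0.000e+00,  1.100e-02,
       -0.000e+00]), 'eef_pos': array([ 0.278, -0.559,  0.23 ]), 'orientation': array([-0.001,  0.974,  0.228, -0.   ]), 'force': array([-0.285,  0.205, -0.519]), 'torque': array([0.013, 0.016, 0.045]), 'grasp_force': np.float64(0.0), 'opening': np.float64(0.999)} 0.0187
top [[509.8, 0.0, 316.1], [0.0, 509.8, 239.6], [0.0, 0.0, 1.0]] [[0.005, -1.0, -0.003], [-0.997, -0.005, -0.072], [0.072, 0.003, -0.997]] [0.027 0.563 0.809] 0.996015625
side [[458.2, 0.0, 319.1], [0.0, 458.2, 237.4], [0.0, 0.0, 1.0]] [[0.998, -0.061, 0.01], [-0.037, -0.711, -0.702], [0.05, 0.7, -0.712]] [-0.54   0.067  0.756] 0.9958723958333333
```

View pics/top0.png

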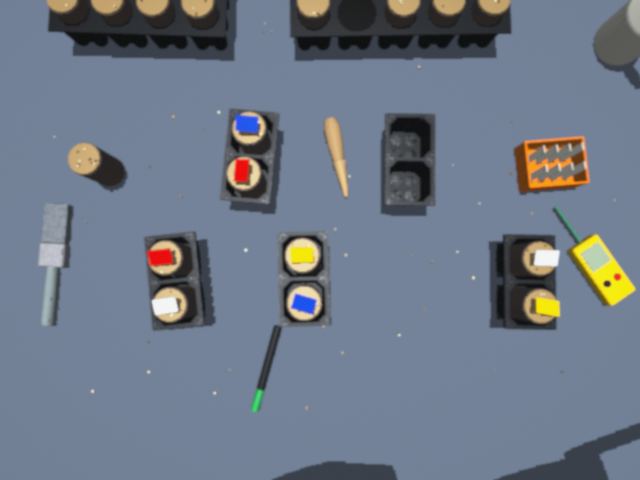

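View pics/side0.png

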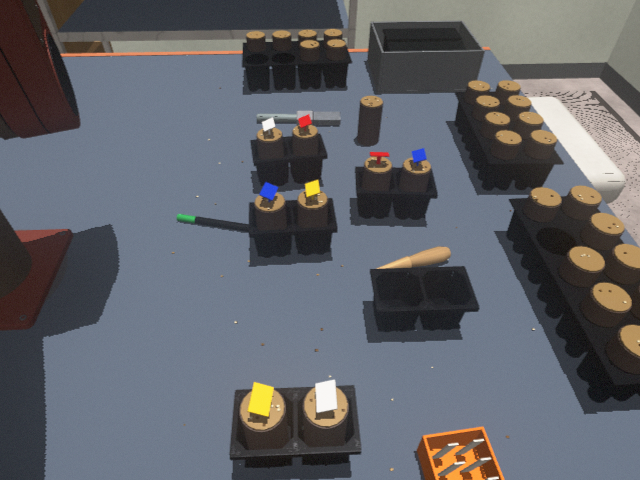

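The top view shows five trays. The rear/front label colours and pixel positions are:
- Blue/red at (250,155)
- Red/white at (175,280)
- Yellow/blue at (303,280)
- White/yellow at (530,282)
- Empty at (410,160)

The side view agrees. This is a 4-cycle: park red, blue→tray_blue, yellow→tray_yellow, white→tray_white, red→tray_red.

```bash
cat > vis.py <<'E'
import numpy as np,cv2
C={'blue':(250,155),'red':(175,280),'yellow':(303,280),'white':(530,282),'empty':(410,160)}
def cloud(d):
    v,u=np.mgrid[:480,:640]; z=d["range_z"]; K=d["mtx"]
    P=np.stack([(u-K[0,2])/K[0,0]*z,(v-K[1,2])/K[1,1]*z,z],-1)
    W=(P-d["t"])@d["R"]; W[z==0]=np.nan
    return W
def trays(W,cen):
    out={}
    for n,c in cen.items():
        m=np.hypot(W[...,0]-c[0],W[...,1]-c[1])<0.1
        r=W[m&(abs(W[...,2]-.075)<.006)]
        (cx,cy),(w,h),a=cv2.minAreaRect(r[:,:2].astype(np.float32)*1000)
        a=np.deg2rad(a if w>h else a-90); a=(a+np.pi/2)%np.pi-np.pi/2
        f=np.array([cx,cy])-34*np.array([np.cos(a),np.sin(a)])
        print(n,'rect',round(cx,1),round(cy,1),round(w,1),round(h,1),'yaw',round(a,3),'front',f.round(1),'rimz',np.median(r[:,2]).round(4))
        for s,lab in((-34,'F'),(34,'R')):
            p=np.array([cx,cy])/1000+s/1000*np.array([np.cos(a),np.sin(a)])
            q=W[(np.hypot(W[...,0]-p[0],W[...,1]-p[1])<.034)&(abs(W[...,2]-.110)<.006)]
            if len(q)>30:
                c,R=cv2.minEnclosingCircle(q[:,:2].astype(np.float32)*1000)
                print('   plug',lab,np.round(c,1),round(R,1),'z',np.median(q[:,2]).round(4),len(q))
        out[n]=(f,a)
    return out
E
python3 - <<'E'
from vis import *
T=dict(np.load('top0.npz'));S=dict(np.load('side0.npz'))
W=cloud(T)
K=T["mtx"];cen={}
for n,(u,v) in C.items():
    r=T["R"].T@np.array([(u-K[0,2])/K[0,0],(v-K[1,2])/K[1,1],1]); o=-T["R"].T@T["t"]
    cen[n]=(o+r*(.075-o[2])/r[2])[:2]
trays(W,cen);print('SIDE');trays(cloud(S),cen)
E
```

```text
blue rect 688.3 132.9 77.9 143.9 yaw -0.09 front [654.5 136. ] rimz 0.0759
   plug F [654.2 136.3] 25.3 z 0.1106 587
   plug R [721.5 129.9] 25.4 z 0.1109 541
red rect 496.2 244.7 143.2 78.2 yaw 0.119 front [462.5 240.7] rimz 0.0756
   plug F [461.8 240. ] 25.6 z 0.1104 607
   plug R [529.8 248.8] 25.4 z 0.1106 591
yellow rect 500.3 48.5 143.0 77.3 yaw 0.034 front [466.4  47.3] rimz 0.0755
   plug F [465.4  46.1] 25.0 z 0.1103 582
   plug R [534.2  49.5] 25.0 z 0.1104 573
white rect 497.6 -293.5 79.1 143.1 yaw -0.013 front [ 463.6 -293.1] rimz 0.0752
   plug F [ 463.  -292.9] 25.5 z 0.1101 643
   plug R [ 531.6 -293.9] 25.3 z 0.1102 634
empty rect 684.3 -114.0 77.7 143.9 yaw -0.013 front [ 650.3 -113.6] rimz 0.0757
SIDE
blue rect 686.6 129.6 79.2 143.5 yaw -0.089 front [652.7 132.7] rimz 0.0748
   plug F [652.8 133.3] 25.9 z 0.1099 416
   plug R [719.4 126.5] 25.5 z 0.1097 387
red rect 495.1 242.4 143.8 82.4 yaw 0.102 front [461.3 238.9] rimz 0.0748
   plug F [461.1 236.6] 25.3 z 0.11 324
   plug R [527.7 245.8] 25.9 z 0.1101 317
yellow rect 499.0 46.3 143.2 80.6 yaw 0.037 front [465.  45.] rimz 0.0748
   plug F [464.1  42.9] 25.1 z 0.1099 468
   plug R [531.6  46. ] 25.1 z 0.11 456
white rect 495.6 -295.4 78.7 143.2 yaw -0.016 front [ 461.6 -294.9] rimz 0.0749
   plug F [ 461.2 -295.6] 25.3 z 0.1098 1102
   plug R [ 529.3 -295.6] 25.6 z 0.1098 1105
empty rect 682.7 -115.9 80.1 144.1 yaw -0.014 front [ 648.7 -115.5] rimz 0.0747
```

```bash
cat > plan.py <<'E'
import sys,numpy as np
from bench import manip
from scipy.spatial.transform import Rotation as Ro
# usage: plan.py x y z yaw [x y z yaw ...]: shares per leg, chained from the measured pose
def plan(wps):
    s=manip.get_state(); q=s["orientation"]; R=Ro.from_quat(np.r_[q[1:],q[0]]).as_matrix()
    p=np.array(s["eef_pos"]); h=np.arctan2(R[1,0],R[0,0])
    print('at',p.round(4),'head',round(h,3),'F',s["force"].round(1),'t',round(s["clock"],1),'q',s["qpos"].round(2),'open',round(s["opening"],3),'grip',round(s["grasp_force"],1))
    for w in np.array(wps,float).reshape(-1,4):
        d=w[:3]-p; c,n=np.cos(h),np.sin(h)
        t=(w[3]-h+np.pi/2)%np.pi-np.pi/2
        print(' shares x %.3f y %.3f z %.3f yaw %.4f'%((d[0]*c+d[1]*n)/.2,(d[0]*n-d[1]*c)/.2,-d[2]/.2,-t/2/np.pi))
        p=w[:3]; h=h+t
plan([float(a) for a in sys.argv[1:]])
E
python3 plan.py .370 -.427 .235 .2  .4622 -.2943 .235 -.014 .4622 -.2943 .076 -.014
```

```text
at [ 0.2777 -0.5593  0.2303] head 0.461 F [-0.1 -0.1 -0.1] t 0.1 q [-1.24  0.22  1.53  0.    1.39 -0.13] open 1.001 grip 0.0
 shares x 0.707 y -0.387 z -0.023 yaw 0.0415
 shares x 0.584 y -0.559 z -0.000 yaw 0.0341
 shares x 0.000 y -0.000 z 0.795 yaw -0.0000
```

```bash
python3 -m handwheel '[[-1,0.2,-0.1,0,0.01],[-1,0.4,-0.2,-0.01,0.02],[-1,0.6,-0.3,-0.02,0.03],[-1,0.707,-0.387,-0.023,0.0415],[-1,0.707,-0.387,-0.023,0.0415]]'
python3 -m handwheel '[[-1,0.15,-0.15,0,0.01],[-1,0.3,-0.3,0,0.02],[-1,0.45,-0.45,0,0.03],[-1,0.584,-0.559,0,0.034],[-1,0.584,-0.559,0,0.034],[-1,0.584,-0.559,0,0.034],[-1,0.584,-0.559,0,0.034]]'
python3 plan.py .4622 -.2943 .076 -.014
```

```text
clock: 0.6
eef_pos: [0.3718, -0.4244, 0.2356]
orientation: [-0.001, 0.995, 0.101, 0.0]
force: [-0.1, -1.4, 0.3]
opening: 1.0
grasp_force: 0.0
clock: 1.3
eef_pos: [0.4617, -0.2959, 0.2356]
orientation: [0.0, 1.0, -0.007, -0.0]
force: [-0.5, -0.2, -0.2]
opening: 0.997
grasp_force: 0.0
at [ 0.4617 -0.2959  0.2356] head -0.014 F [-0.5 -0.2 -0.2] t 1.3 q [-0.71  0.03  1.72 -0.    1.38  0.87] open 0.997 grip 0.0
 shares x 0.002 y -0.008 z 0.798 yaw 0.0000
```

```bash
python3 -m handwheel '[[-1,0.002,-0.008,0.15,0],[-1,0.002,-0.008,0.3,0],[-1,0.002,-0.008,0.45,0],[-1,0.002,-0.008,0.6,0],[-1,0.002,-0.008,0.7,0],[-1,0.002,-0.008,0.78,0],[-1,0.002,-0.008,0.798,0],[-1,0.002,-0.008,0.798,0],[-1,0.002,-0.008,0.798,0]]'
python3 -m handwheel '[[0,0,0,0,0],[0.2,0,0,0,0],[0.4,0,0,0,0],[0.6,0,0,0,0],[1,0,0,0,0],[1,0,0,0,0],[1,0,0,0,0],[1,0,0,0,0],[1,0,0,0,0]]' 40
python3 plan.py .4622 -.2943 .24 -.014
python3 - <<'E'
from bench import manip
import cv2
d=manip.get_image("side"); cv2.imwrite("pics/g1.png",cv2.resize(d["color"][300:480,180:420,::-1],None,fx=3,fy=3))
E
```

```text
clock: 2.2
eef_pos: [0.4631, -0.2944, 0.0773]
orientation: [0.001, 1.0, -0.007, 0.001]
force: [-0.7, 0.1, 0.7]
opening: 0.998
grasp_force: 0.0
clock: 3.1
eef_pos: [0.4634, -0.2937, 0.0773]
orientation: [0.001, 1.0, -0.007, 0.001]
force: [-1.1, 0.5, 5.6]
opening: 0.577
grasp_force: 41.3
at [ 0.4634 -0.2937  0.0773] head -0.013 F [-1.1  0.5  5.6] t 3.1 q [-0.71  0.2   1.86 -0.    1.08  0.88] open 0.577 grip 41.3
 shares x -0.006 y 0.003 z -0.813 yaw 0.0001
```

View pics/g1.png

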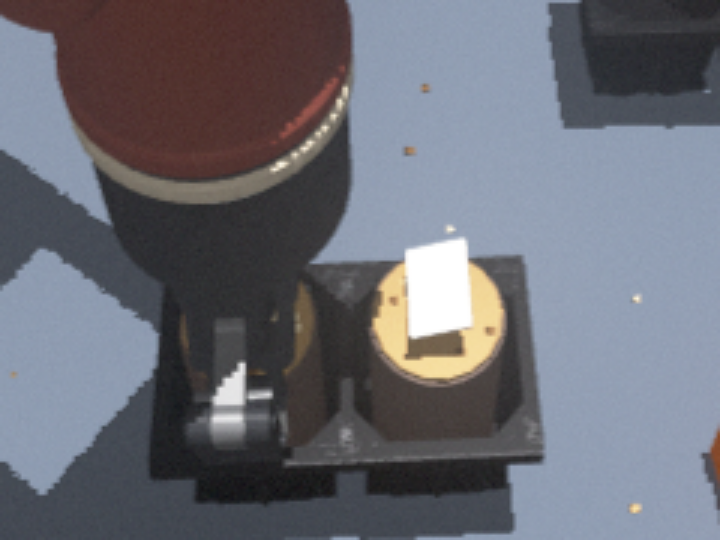

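```bash
python3 -m handwheel '[[1,0,0,-0.05,0],[1,0,0,-0.15,0],[1,0,0,-0.3,0],[1,0,0,-0.45,0],[1,0,0,-0.6,0],[1,0,0,-0.75,0],[1,0,0,-0.81,0],[1,0,0,-0.81,0]]'
python3 plan.py .6507 -.1144 .24 -.013
```

```text
clock: 3.95
eef_pos: [0.4637, -0.2938, 0.2403]
orientation: [0.001, 1.0, -0.007, 0.001]
force: [0.7, 0.4, -1.8]
opening: 0.572
grasp_force: 41.8
at [ 0.4637 -0.2938  0.2403] head -0.013 F [ 0.7  0.4 -1.8] t 4.0 q [-0.71  0.03  1.72  0.    1.39  0.88] open 0.572 grip 41.8
 shares x 0.923 y -0.910 z 0.002 yaw -0.0001
```

```bash
python3 -m handwheel '[[1,0.06,-0.06,0,0],[1,0.18,-0.18,0,0],[1,0.32,-0.32,0,0],[1,0.46,-0.46,0,0],[1,0.6,-0.6,0,0],[1,0.74,-0.74,0,0],[1,0.84,-0.84,0,0],[1,0.91,-0.9,0,0],[1,0.923,-0.91,0,0],[1,0.923,-0.91,0,0],[1,0.923,-0.91,0,0]]'
python3 plan.py .6507 -.1144 .09 -.013 .6507 -.1144 .0773 -.013
```

```text
clock: 5.05
eef_pos: [0.6488, -0.1144, 0.237]
orientation: [-0.0, 1.0, -0.007, -0.001]
force: [-0.2, -0.1, -0.9]
opening: 0.574
grasp_force: 41.8
at [ 0.6488 -0.1144  0.237 ] head -0.014 F [-0.2 -0.1 -0.9] t 5.0 q [-0.29  0.3   1.42 -0.    1.42  1.29] open 0.574 grip 41.8
 shares x 0.010 y -0.000 z 0.735 yaw -0.0002
 shares x 0.000 y -0.000 z 0.064 yaw -0.0000
```

```bash
python3 -m handwheel '[[1,0.01,0,0.05,0],[1,0.01,0,0.15,0],[1,0.01,0,0.3,0],[1,0.01,0,0.42,0],[1,0.01,0,0.52,0],[1,0.01,0,0.6,0],[1,0.01,0,0.66,0],[1,0.01,0,0.7,0],[1,0.01,0,0.735,0],[1,0.01,0,0.735,0],[1,0.01,0,0.735,0]]'
python3 plan.py .6507 -.1144 .0773 -.013
```

```text
clock: 6.15
eef_pos: [0.6523, -0.1139, 0.0919]
orientation: [0.0, 1.0, -0.007, 0.0]
force: [0.3, 1.1, -1.3]
opening: 0.573
grasp_force: 41.8
at [ 0.6523 -0.1139  0.0919] head -0.014 F [ 0.3  1.1 -1.3] t 6.2 q [-0.29  0.43  1.54  0.    1.17  1.29] open 0.573 grip 41.8
 shares x -0.008 y 0.003 z 0.073 yaw -0.0001
```

```bash
python3 -m handwheel '[[1,-0.008,0.003,0.02,0],[1,-0.008,0.003,0.04,0],[1,-0.008,0.003,0.06,0],[1,-0.008,0.003,0.07,0],[1,-0.008,0.003,0.07,0],[1,-0.008,0.003,0.07,0]]'
python3 plan.py .6507 -.1144 .0773 -.013
```

```text
clock: 6.75
eef_pos: [0.6504, -0.1143, 0.0774]
orientation: [0.0, 1.0, -0.007, 0.0]
force: [0.2, 0.6, 1.0]
opening: 0.57
grasp_force: 41.8
at [ 0.6504 -0.1143  0.0774] head -0.014 F [0.2 0.6 1. ] t 6.8 q [-0.29  0.44  1.55  0.    1.15  1.29] open 0.57 grip 41.8
 shares x 0.001 y 0.000 z 0.001 yaw -0.0001
```

```bash
python3 -m handwheel '[[1,0,0,0.003,0],[1,0,0,0.006,0],[1,0,0,0.006,0]]'
python3 -m handwheel '[[0.1,0,0,0,0],[0,0,0,0,0],[-0.2,0,0,0,0],[-0.5,0,0,0,0],[-1,0,0,0,0],[-1,0,0,0,0],[-1,0,0,0,0],[-1,0,0,0,0]]'
python3 -m handwheel '[[-1,0,0,-0.1,0],[-1,0,0,-0.25,0],[-1,0,0,-0.4,0],[-1,0,0,-0.55,0],[-1,0,0,-0.7,0],[-1,0,0,-0.8,0],[-1,0,0,-0.8,0]]'
python3 plan.py .555 .062 .237 .05 .4615 .2383 .237 .112
python3 - <<'E'
from vis import *
from bench import manip
d=manip.get_image("top")
trays(cloud(d),{'empty':(.684,-.114)})
cv2.imwrite("pics/p1.png",d["color"][:,:,::-1])
E
```

```text
clock: 7.05
eef_pos: [0.6507, -0.1144, 0.0774]
orientation: [0.0, 1.0, -0.007, 0.0]
force: [-2.3, 1.6, 6.1]
opening: 0.571
grasp_force: 42.7
clock: 7.85
eef_pos: [0.6502, -0.1143, 0.076]
orientation: [-0.0, 1.0, -0.007, -0.0]
force: [0.2, 0.7, 0.8]
opening: 1.0
grasp_force: 0.0
clock: 8.55
eef_pos: [0.6523, -0.1149, 0.2407]
orientation: [0.001, 1.0, -0.007, 0.004]
force: [-0.4, -0.3, 0.3]
opening: 1.002
grasp_force: 0.0
at [ 0.6523 -0.1149  0.2407] head -0.014 F [-0.4 -0.3  0.3] t 8.6 q [-0.29  0.3   1.42 -0.    1.42  1.29] open 1.002 grip 0.0
 shares x -0.499 y -0.878 z 0.018 yaw -0.0101
 shares x -0.423 y -0.904 z -0.000 yaw -0.0099
empty rect 685.0 -104.6 58.4 143.4 yaw -0.013 front [ 651.  -104.2] rimz 0.0757
   plug F [ 653.2 -101.4] 20.7 z 0.1104 173
```

View pics/p1.png

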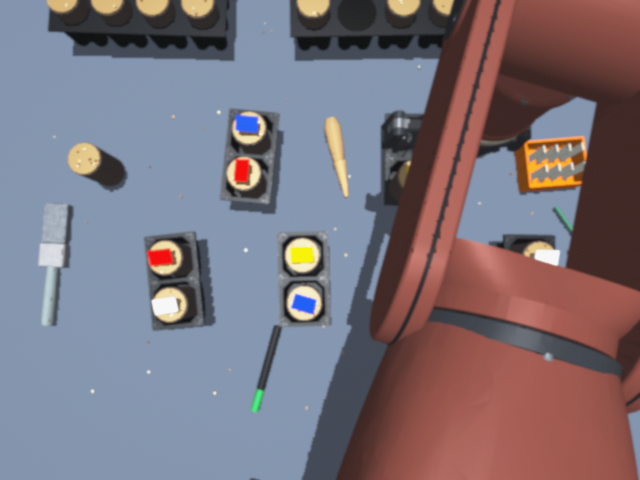

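The yellow plug is in the empty tray's front cell at (408,180), mostly hidden by the arm. The others haven't moved. Next is the white plug in tray_red.

```bash
python3 -m handwheel '[[-1,-0.08,-0.15,0,-0.002],[-1,-0.2,-0.35,0,-0.004],[-1,-0.31,-0.55,0,-0.006],[-1,-0.42,-0.74,0.01,-0.008],[-1,-0.499,-0.878,0.018,-0.01],[-1,-0.499,-0.878,0.018,-0.01]]'
python3 -m handwheel '[[-1,-0.1,-0.22,0,-0.002],[-1,-0.2,-0.43,0,-0.004],[-1,-0.31,-0.66,0,-0.006],[-1,-0.38,-0.81,0,-0.008],[-1,-0.423,-0.904,0,-0.01],[-1,-0.423,-0.904,0,-0.01],[-1,-0.423,-0.904,0,-0.01],[-1,-0.423,-0.904,0,-0.01]]'
python3 - <<'E'
from vis import *
from bench import manip
trays(cloud(manip.get_image("top")),{'empty':(.684,-.114)})
trays(cloud(manip.get_image("side")),{'empty':(.684,-.114)})
E
python3 plan.py .4615 .2383 .0773 .112
```

```text
clock: 9.2
eef_pos: [0.5498, 0.066, 0.2299]
orientation: [-0.001, 1.0, 0.027, -0.002]
force: [-0.5, -0.4, -0.2]
opening: 0.997
grasp_force: 0.0
clock: 10.0
eef_pos: [0.4599, 0.2379, 0.2317]
orientation: [0.0, 0.998, 0.055, -0.0]
force: [-0.6, -0.3, -0.2]
opening: 1.0
grasp_force: 0.0
empty rect 684.4 -114.0 77.7 143.7 yaw -0.012 front [ 650.4 -113.7] rimz 0.0758
   plug F [ 650.2 -114.3] 25.4 z 0.1105 596
empty rect 682.5 -116.0 79.5 143.5 yaw -0.008 front [ 648.5 -115.8] rimz 0.0747
   plug F [ 648.5 -117.2] 25.1 z 0.1099 673
at [0.46   0.2379 0.232 ] head 0.11 F [ 0.5 -0.1 -0.2] t 10.1 q [ 0.33 -0.04  1.8  -0.    1.38  1.79] open 0.999 grip 0.0
 shares x 0.008 y -0.001 z 0.774 yaw -0.0003
```

Yellow is parked at floor height, within 1 mm of the cell axis.

```bash
python3 -m handwheel '[[-1,0.008,0,0.15,0],[-1,0.008,0,0.3,0],[-1,0.008,0,0.45,0],[-1,0.008,0,0.6,0],[-1,0.008,0,0.68,0],[-1,0.008,0,0.75,0],[-1,0.008,0,0.77,0],[-1,0.008,0,0.77,0],[-1,0.008,0,0.77,0]]'
python3 -m handwheel '[[0,0,0,0,0],[0.2,0,0,0,0],[0.4,0,0,0,0],[0.6,0,0,0,0],[1,0,0,0,0],[1,0,0,0,0],[1,0,0,0,0],[1,0,0,0,0],[1,0,0,0,0]]' 40
python3 plan.py 
python3 -m handwheel '[[1,0,0,-0.05,0],[1,0,0,-0.15,0],[1,0,0,-0.3,0],[1,0,0,-0.45,0],[1,0,0,-0.6,0],[1,0,0,-0.75,0],[1,0,0,-0.81,0],[1,0,0,-0.81,0]]'
python3 plan.py .475 .06 .238 .07 .475 -.12 .238 .03  .4635 -.2938 .238 -.014
```

```text
clock: 11.0
eef_pos: [0.462, 0.2393, 0.0796]
orientation: [-0.0, 0.998, 0.056, 0.001]
force: [-0.3, -0.0, -0.2]
opening: 0.997
grasp_force: 0.0
clock: 11.9
eef_pos: [0.4617, 0.2395, 0.0795]
orientation: [-0.0, 0.998, 0.056, 0.001]
force: [-0.5, -0.7, 4.9]
opening: 0.573
grasp_force: 41.4
at [0.4617 0.2395 0.0795] head 0.112 F [-0.5 -0.7  4.9] t 11.9 q [0.33 0.14 1.93 0.   1.08 1.79] open 0.573 grip 41.4
clock: 12.7
eef_pos: [0.462, 0.2395, 0.2424]
orientation: [-0.0, 0.998, 0.056, 0.002]
force: [0.1, 0.0, -1.1]
opening: 0.571
grasp_force: 41.7
at [0.462  0.2395 0.2424] head 0.112 F [ 0.1  0.  -1.1] t 12.7 q [ 0.33 -0.04  1.79 -0.    1.39  1.79] open 0.571 grip 41.7
 shares x -0.036 y 0.899 z 0.022 yaw 0.0067
 shares x -0.063 y 0.898 z -0.000 yaw 0.0064
 shares x -0.084 y 0.867 z -0.000 yaw 0.0070
```

```bash
python3 -m handwheel '[[1,0,0.06,0,0],[1,-0.01,0.18,0,0.001],[1,-0.02,0.34,0.01,0.002],[1,-0.03,0.5,0.02,0.004],[1,-0.03,0.66,0.02,0.005],[1,-0.036,0.8,0.02,0.0067],[1,-0.036,0.899,0.02,0.0067]]'
python3 -m handwheel '[[1,0,0.15,0,0.001],[1,-0.02,0.32,0,0.002],[1,-0.03,0.48,0,0.004],[1,-0.05,0.64,0,0.006],[1,-0.06,0.8,0,0.0064],[1,-0.063,0.898,0,0.0064]]'
python3 -m handwheel '[[1,0,0.15,0,0.001],[1,-0.02,0.32,0,0.002],[1,-0.04,0.48,0,0.004],[1,-0.06,0.62,0,0.006],[1,-0.08,0.76,0,0.007],[1,-0.084,0.84,0,0.007],[1,-0.084,0.867,0,0.007],[1,-0.084,0.867,0,0.007],[1,-0.084,0.867,0,0.007],[1,-0.084,0.867,0,0.007]]'
python3 plan.py .4635 -.2932 .094 -.014
```

```text
clock: 13.4
eef_pos: [0.4724, 0.0572, 0.2338]
orientation: [0.0, 0.999, 0.034, -0.002]
force: [0.4, -0.3, -0.1]
opening: 0.573
grasp_force: 41.8
clock: 14.0
eef_pos: [0.4721, -0.1226, 0.2339]
orientation: [-0.0, 1.0, 0.014, -0.002]
force: [-0.0, -0.2, -1.0]
opening: 0.573
grasp_force: 41.9
clock: 15.0
eef_pos: [0.4626, -0.293, 0.2364]
orientation: [-0.0, 1.0, -0.006, -0.0]
force: [-0.1, 0.7, -1.0]
opening: 0.573
grasp_force: 41.9
at [ 0.4626 -0.293   0.2364] head -0.013 F [-0.1  0.7 -1. ] t 15.0 q [-0.71  0.03  1.72  0.    1.39  0.87] open 0.573 grip 41.9
 shares x 0.005 y 0.001 z 0.712 yaw 0.0002
```

```bash
python3 -m handwheel '[[1,0,0,0.05,0],[1,0,0,0.15,0],[1,0,0,0.3,0],[1,0,0,0.42,0],[1,0,0,0.52,0],[1,0,0,0.6,0],[1,0,0,0.66,0],[1,0,0,0.69,0],[1,0,0,0.71,0],[1,0,0,0.71,0],[1,0,0,0.71,0]]'
python3 plan.py .4635 -.2932 .0793 -.014
```

```text
clock: 16.1
eef_pos: [0.4628, -0.2945, 0.0952]
orientation: [0.0, 1.0, -0.007, 0.001]
force: [-0.1, 0.5, -1.4]
opening: 0.572
grasp_force: 42.0
at [ 0.4628 -0.2945  0.0952] head -0.014 F [-0.1  0.5 -1.4] t 16.1 q [-0.71  0.18  1.85  0.    1.12  0.87] open 0.572 grip 42.0
 shares x 0.003 y -0.007 z 0.080 yaw -0.0000
```

```bash
python3 -m handwheel '[[1,0.003,-0.007,0.02,0],[1,0.003,-0.007,0.04,0],[1,0.003,-0.007,0.06,0],[1,0.003,-0.007,0.073,0],[1,0.003,-0.007,0.08,0],[1,0.003,-0.007,0.08,0],[1,0.003,-0.007,0.08,0]]'
python3 plan.py
```

```text
clock: 16.8
eef_pos: [0.4632, -0.2927, 0.0796]
orientation: [-0.0, 1.0, -0.007, 0.0]
force: [-3.0, 3.2, 7.5]
opening: 0.567
grasp_force: 42.8
at [ 0.4632 -0.2927  0.0796] head -0.014 F [-3.   3.2  7.5] t 16.8 q [-0.71  0.2   1.85  0.    1.09  0.88] open 0.567 grip 42.8
```

```bash
python3 -m handwheel '[[0.1,0,0,0,0],[0,0,0,0,0],[-0.2,0,0,0,0],[-0.5,0,0,0,0],[-1,0,0,0,0],[-1,0,0,0,0],[-1,0,0,0,0],[-1,0,0,0,0]]'
python3 -m handwheel '[[-1,0,0,-0.1,0],[-1,0,0,-0.25,0],[-1,0,0,-0.4,0],[-1,0,0,-0.55,0],[-1,0,0,-0.7,0],[-1,0,0,-0.8,0],[-1,0,0,-0.8,0]]'
python3 plan.py .53 -.15 .237 -.04 .6 0 .237 -.07 .654 .1363 .237 -.09
```

```text
clock: 17.6
eef_pos: [0.463, -0.2928, 0.0784]
orientation: [-0.0, 1.0, -0.007, -0.0]
force: [0.1, 0.1, 0.1]
opening: 0.997
grasp_force: 0.0
clock: 18.3
eef_pos: [0.4646, -0.2941, 0.2425]
orientation: [0.002, 1.0, -0.007, 0.003]
force: [1.0, 0.3, 0.1]
opening: 0.997
grasp_force: 0.0
at [ 0.4646 -0.2941  0.2425] head -0.014 F [1.  0.3 0.1] t 18.3 q [-0.71  0.03  1.72 -0.    1.39  0.88] open 0.997 grip 0.0
 shares x 0.317 y -0.725 z 0.027 yaw 0.0041
 shares x 0.320 y -0.763 z -0.000 yaw 0.0048
 shares x 0.222 y -0.699 z -0.000 yaw 0.0032
```

```bash
python3 -m handwheel '[[-1,0.08,-0.18,0,0.001],[-1,0.16,-0.36,0.01,0.002],[-1,0.24,-0.54,0.02,0.003],[-1,0.317,-0.725,0.027,0.004],[-1,0.317,-0.725,0.027,0.004]]'
python3 -m handwheel '[[-1,0.08,-0.19,0,0.001],[-1,0.16,-0.38,0,0.002],[-1,0.24,-0.57,0,0.004],[-1,0.32,-0.763,0,0.0048],[-1,0.32,-0.763,0,0.0048]]'
python3 -m handwheel '[[-1,0.06,-0.19,0,0.001],[-1,0.12,-0.38,0,0.002],[-1,0.18,-0.56,0,0.003],[-1,0.222,-0.699,0,0.0032],[-1,0.222,-0.699,0,0.0032],[-1,0.222,-0.699,0,0.0032],[-1,0.222,-0.699,0,0.0032]]'
python3 - <<'E'
from vis import *
from bench import manip
trays(cloud(manip.get_image("top")),{'white':(.4976,-.2935)})
E
python3 plan.py .654 .1363 .0785 -.09
```

```text
clock: 18.8
eef_pos: [0.529, -0.1443, 0.2313]
orientation: [-0.001, 1.0, -0.017, -0.001]
force: [-0.0, -0.7, -0.1]
opening: 1.003
grasp_force: 0.0
clock: 19.3
eef_pos: [0.599, 0.0051, 0.2316]
orientation: [-0.001, 0.999, -0.033, -0.001]
force: [-0.7, -0.4, -0.3]
opening: 1.005
grasp_force: 0.0
clock: 20.0
eef_pos: [0.6519, 0.136, 0.2323]
orientation: [0.0, 0.999, -0.045, -0.001]
force: [0.2, -0.2, -1.5]
opening: 0.998
grasp_force: 0.0
white rect 497.6 -293.6 79.1 143.1 yaw -0.012 front [ 463.6 -293.2] rimz 0.0752
   plug F [ 463.9 -291.4] 25.7 z 0.11 650
   plug R [ 531.4 -293.9] 25.4 z 0.1101 630
at [0.6521 0.1359 0.2326] head -0.091 F [ 0.9 -0.4 -0.5] t 20.1 q [ 0.09  0.32  1.41 -0.    1.42  1.75] open 0.997 grip 0.0
 shares x 0.009 y -0.003 z 0.771 yaw -0.0002
```

```bash
python3 -m handwheel '[[-1,0.005,0,0.15,0],[-1,0.005,0,0.3,0],[-1,0.005,0,0.45,0],[-1,0.005,0,0.6,0],[-1,0.005,0,0.68,0],[-1,0.005,0,0.75,0],[-1,0.005,0,0.77,0],[-1,0.005,0,0.77,0],[-1,0.005,0,0.77,0]]'
python3 -m handwheel '[[0,0,0,0,0],[0.2,0,0,0,0],[0.4,0,0,0,0],[0.6,0,0,0,0],[1,0,0,0,0],[1,0,0,0,0],[1,0,0,0,0],[1,0,0,0,0],[1,0,0,0,0]]' 40
python3 plan.py 
python3 -m handwheel '[[1,0,0,-0.05,0],[1,0,0,-0.15,0],[1,0,0,-0.3,0],[1,0,0,-0.45,0],[1,0,0,-0.6,0],[1,0,0,-0.75,0],[1,0,0,-0.81,0],[1,0,0,-0.81,0]]'
python3 plan.py .558 .19 .238 .015  .4625 .2407 .238 .119
```

```text
clock: 20.95
eef_pos: [0.6545, 0.1376, 0.0807]
orientation: [-0.0, 0.999, -0.045, 0.001]
force: [0.2, 1.1, 0.5]
opening: 1.003
grasp_force: 0.0
clock: 21.85
eef_pos: [0.6541, 0.1376, 0.0802]
orientation: [-0.0, 0.999, -0.045, 0.001]
force: [-0.5, -0.9, 5.4]
opening: 0.568
grasp_force: 41.3
at [0.6541 0.1376 0.0802] head -0.09 F [-0.5 -0.9  5.4] t 21.9 q [ 0.09  0.46  1.52 -0.    1.16  1.75] open 0.568 grip 41.3
clock: 22.65
eef_pos: [0.6545, 0.1377, 0.2435]
orientation: [-0.0, 0.999, -0.045, 0.002]
force: [0.1, -0.9, -1.6]
opening: 0.57
grasp_force: 41.5
at [0.6545 0.1377 0.2435] head -0.09 F [ 0.1 -0.9 -1.6] t 22.6 q [0.09 0.31 1.39 0.   1.43 1.75] open 0.57 grip 41.5
 shares x -0.504 y -0.217 z 0.028 yaw -0.0166
 shares x -0.474 y -0.261 z -0.000 yaw -0.0166
```

```bash
python3 -m handwheel '[[1,-0.04,-0.02,0,-0.001],[1,-0.12,-0.05,0,-0.004],[1,-0.22,-0.09,0.01,-0.007],[1,-0.32,-0.14,0.02,-0.011],[1,-0.42,-0.18,0.02,-0.014],[1,-0.504,-0.217,0.02,-0.0166]]'
python3 -m handwheel '[[1,-0.1,-0.05,0,-0.004],[1,-0.2,-0.11,0,-0.007],[1,-0.3,-0.16,0,-0.01],[1,-0.38,-0.21,0,-0.013],[1,-0.44,-0.24,0,-0.0155],[1,-0.474,-0.261,0,-0.0166],[1,-0.474,-0.261,0,-0.0166],[1,-0.474,-0.261,0,-0.0166],[1,-0.474,-0.261,0,-0.0166]]'
python3 plan.py .4625 .2407 .095 .119
```

```text
clock: 23.25
eef_pos: [0.5538, 0.1903, 0.2338]
orientation: [0.0, 1.0, 0.008, -0.003]
force: [1.2, 0.5, -1.6]
opening: 0.571
grasp_force: 41.5
clock: 24.15
eef_pos: [0.462, 0.2403, 0.2372]
orientation: [0.0, 0.998, 0.059, 0.0]
force: [0.4, 0.7, -0.8]
opening: 0.573
grasp_force: 41.5
at [0.462  0.2403 0.2372] head 0.118 F [ 0.4  0.7 -0.8] t 24.1 q [ 0.33 -0.03  1.79 -0.    1.39  1.78] open 0.573 grip 41.5
 shares x 0.003 y -0.002 z 0.711 yaw -0.0001
```

```bash
python3 -m handwheel '[[1,0,0,0.05,0],[1,0,0,0.15,0],[1,0,0,0.3,0],[1,0,0,0.42,0],[1,0,0,0.52,0],[1,0,0,0.6,0],[1,0,0,0.66,0],[1,0,0,0.69,0],[1,0,0,0.71,0],[1,0,0,0.71,0],[1,0,0,0.71,0]]'
python3 plan.py .4625 .2407 .0798 .119
```

```text
clock: 25.25
eef_pos: [0.4619, 0.2408, 0.0958]
orientation: [-0.0, 0.998, 0.059, 0.001]
force: [0.1, 0.3, -1.0]
opening: 0.57
grasp_force: 41.5
at [0.4619 0.2408 0.0958] head 0.119 F [ 0.1  0.3 -1. ] t 25.2 q [0.33 0.11 1.92 0.   1.11 1.78] open 0.57 grip 41.5
 shares x 0.003 y 0.001 z 0.080 yaw 0.0000
```

```bash
python3 -m handwheel '[[1,0.003,0.001,0.02,0],[1,0.003,0.001,0.04,0],[1,0.003,0.001,0.06,0],[1,0.003,0.001,0.073,0],[1,0.003,0.001,0.08,0],[1,0.003,0.001,0.08,0],[1,0.003,0.001,0.08,0]]'
python3 plan.py
```

```text
clock: 25.95
eef_pos: [0.4624, 0.2405, 0.0802]
orientation: [0.0, 0.998, 0.06, 0.0]
force: [-1.5, -1.7, 7.4]
opening: 0.57
grasp_force: 42.2
at [0.4624 0.2405 0.0802] head 0.119 F [-1.5 -1.7  7.4] t 25.9 q [ 0.33  0.14  1.92 -0.    1.08  1.78] open 0.57 grip 42.2
```

Red is on the floor. I'll release it and go to the blue plug in tray_yellow (465.4, 46.1).

```bash
python3 -m handwheel '[[0.1,0,0,0,0],[0,0,0,0,0],[-0.2,0,0,0,0],[-0.5,0,0,0,0],[-1,0,0,0,0],[-1,0,0,0,0],[-1,0,0,0,0],[-1,0,0,0,0]]'
python3 -m handwheel '[[-1,0,0,-0.1,0],[-1,0,0,-0.25,0],[-1,0,0,-0.4,0],[-1,0,0,-0.55,0],[-1,0,0,-0.7,0],[-1,0,0,-0.8,0],[-1,0,0,-0.8,0],[-1,0,0,-0.8,0]]'
python3 plan.py .4656 .0465 .237 .035
```

```text
clock: 26.75
eef_pos: [0.4619, 0.2405, 0.079]
orientation: [0.0, 0.998, 0.059, -0.0]
force: [0.5, 0.1, -0.9]
opening: 0.996
grasp_force: 0.0
clock: 27.55
eef_pos: [0.4619, 0.2405, 0.2389]
orientation: [-0.0, 0.998, 0.059, 0.0]
force: [-0.5, -0.2, 0.3]
opening: 1.003
grasp_force: 0.0
at [0.4619 0.2405 0.2389] head 0.119 F [-0.5 -0.2  0.3] t 27.6 q [ 0.33 -0.04  1.79 -0.    1.39  1.78] open 1.003 grip 0.0
 shares x -0.097 y 0.965 z 0.010 yaw 0.0134
```

```bash
python3 -m handwheel '[[-1,-0.02,0.18,0,0.002],[-1,-0.04,0.36,0,0.004],[-1,-0.06,0.54,0,0.007],[-1,-0.07,0.72,0,0.01],[-1,-0.09,0.88,0.01,0.0134],[-1,-0.097,0.965,0.01,0.0134],[-1,-0.097,0.965,0.01,0.0134],[-1,-0.097,0.965,0.01,0.0134],[-1,-0.097,0.965,0.01,0.0134]]'
python3 - <<'E'
from vis import *
from bench import manip
trays(cloud(manip.get_image("top")),{'red':(.4962,.2447),'blue':(.6883,.1329)})
E
python3 plan.py .4656 .0465 .0785 .035
```

```text
clock: 28.45
eef_pos: [0.4651, 0.0473, 0.2362]
orientation: [-0.0, 1.0, 0.018, -0.001]
force: [1.3, -0.1, -0.1]
opening: 0.999
grasp_force: 0.0
red rect 522.1 247.9 91.4 78.0 yaw 0.119 front [488.3 243.8] rimz 0.0756
   plug F [515.4 258.9] 7.6 z 0.1109 50
   plug R [535.2 249.3] 24.6 z 0.1105 222
blue rect 688.3 132.7 77.4 143.9 yaw -0.089 front [654.4 135.7] rimz 0.0759
   plug R [721.8 129.8] 25.3 z 0.1107 546
at [0.4653 0.0475 0.2365] head 0.036 F [0.3 1.2 0.4] t 28.5 q [-0.07 -0.17  1.91  0.    1.4   1.47] open 1.0 grip 0.0
 shares x 0.001 y 0.005 z 0.790 yaw 0.0002
```

```bash
python3 -m handwheel '[[-1,0.001,0.005,0.15,0],[-1,0.001,0.005,0.3,0],[-1,0.001,0.005,0.45,0],[-1,0.001,0.005,0.6,0],[-1,0.001,0.005,0.7,0],[-1,0.001,0.005,0.77,0],[-1,0.001,0.005,0.79,0],[-1,0.001,0.005,0.79,0],[-1,0.001,0.005,0.79,0]]'
python3 -m handwheel '[[0,0,0,0,0],[0.2,0,0,0,0],[0.4,0,0,0,0],[0.6,0,0,0,0],[1,0,0,0,0],[1,0,0,0,0],[1,0,0,0,0],[1,0,0,0,0],[1,0,0,0,0]]' 40
python3 plan.py 
python3 -m handwheel '[[1,0,0,-0.05,0],[1,0,0,-0.15,0],[1,0,0,-0.3,0],[1,0,0,-0.45,0],[1,0,0,-0.6,0],[1,0,0,-0.75,0],[1,0,0,-0.81,0],[1,0,0,-0.81,0]]'
python3 plan.py .6545 .1359 .240 -.09
```

```text
clock: 29.4
eef_pos: [0.4665, 0.0459, 0.0799]
orientation: [0.0, 1.0, 0.018, 0.001]
force: [0.6, -0.3, 0.4]
opening: 0.999
grasp_force: 0.0
clock: 30.3
eef_pos: [0.4666, 0.0455, 0.0801]
orientation: [0.0, 1.0, 0.017, 0.001]
force: [-1.0, 0.7, 6.4]
opening: 0.574
grasp_force: 41.5
at [0.4666 0.0455 0.0801] head 0.035 F [-1.   0.7  6.4] t 30.3 q [-0.07  0.02  2.06  0.    1.07  1.46] open 0.574 grip 41.5
clock: 31.1
eef_pos: [0.4669, 0.0455, 0.243]
orientation: [0.0, 1.0, 0.017, 0.002]
force: [0.4, 0.5, -1.0]
opening: 0.575
grasp_force: 41.5
at [0.4669 0.0455 0.243 ] head 0.035 F [ 0.4  0.5 -1. ] t 31.1 q [-0.07 -0.17  1.91 -0.    1.41  1.46] open 0.575 grip 41.5
 shares x 0.953 y -0.419 z 0.015 yaw 0.0199
```

```bash
python3 -m handwheel '[[1,0.06,-0.03,0,0.001],[1,0.18,-0.08,0,0.004],[1,0.32,-0.14,0,0.007],[1,0.46,-0.2,0,0.01],[1,0.6,-0.26,0,0.013],[1,0.74,-0.32,0,0.016],[1,0.84,-0.37,0,0.018],[1,0.92,-0.4,0.01,0.0199],[1,0.958,-0.419,0.01,0.0199],[1,0.958,-0.419,0.01,0.0199],[1,0.958,-0.419,0.01,0.0199],[1,0.958,-0.419,0.01,0.0199]]'
python3 plan.py .6555 .1359 .095 -.09
```

```text
clock: 32.3
eef_pos: [0.6537, 0.1356, 0.2389]
orientation: [0.0, 0.999, -0.045, -0.0]
force: [0.1, -0.3, -0.6]
opening: 0.573
grasp_force: 41.6
at [0.6537 0.1356 0.2389] head -0.09 F [ 0.1 -0.3 -0.6] t 32.3 q [ 0.09  0.32  1.4  -0.    1.43  1.75] open 0.573 grip 41.6
 shares x 0.009 y -0.002 z 0.719 yaw -0.0001
```

```bash
python3 -m handwheel '[[1,0.004,0,0.05,0],[1,0.004,0,0.15,0],[1,0.004,0,0.3,0],[1,0.004,0,0.42,0],[1,0.004,0,0.52,0],[1,0.004,0,0.6,0],[1,0.004,0,0.66,0],[1,0.004,0,0.7,0],[1,0.004,0,0.72,0],[1,0.004,0,0.72,0],[1,0.004,0,0.72,0]]'
python3 plan.py .6555 .1359 .080 -.09
```

```text
clock: 33.4
eef_pos: [0.6558, 0.136, 0.096]
orientation: [-0.0, 0.999, -0.045, 0.001]
force: [-0.4, -0.4, -0.0]
opening: 0.572
grasp_force: 41.6
at [0.6558 0.136  0.096 ] head -0.09 F [-0.4 -0.4 -0. ] t 33.4 q [0.09 0.44 1.51 0.   1.19 1.75] open 0.572 grip 41.6
 shares x -0.002 y 0.001 z 0.080 yaw -0.0000
```

```bash
python3 -m handwheel '[[1,-0.002,0,0.02,0],[1,-0.002,0,0.04,0],[1,-0.002,0,0.06,0],[1,-0.002,0,0.073,0],[1,-0.002,0,0.08,0],[1,-0.002,0,0.08,0],[1,-0.002,0,0.08,0]]'
python3 plan.py
```

```text
clock: 34.1
eef_pos: [0.6553, 0.1359, 0.0801]
orientation: [0.0, 0.999, -0.045, 0.001]
force: [-1.5, -1.2, 6.4]
opening: 0.574
grasp_force: 42.0
at [0.6553 0.1359 0.0801] head -0.09 F [-1.5 -1.2  6.4] t 34.1 q [ 0.09  0.46  1.52 -0.    1.16  1.75] open 0.574 grip 42.0
```

Blue is down. I'll release it and go back to the parked yellow plug (650.2, -114.3).

```bash
python3 -m handwheel '[[0.1,0,0,0,0],[0,0,0,0,0],[-0.2,0,0,0,0],[-0.5,0,0,0,0],[-1,0,0,0,0],[-1,0,0,0,0],[-1,0,0,0,0],[-1,0,0,0,0]]'
python3 -m handwheel '[[-1,0,0,-0.1,0],[-1,0,0,-0.25,0],[-1,0,0,-0.4,0],[-1,0,0,-0.55,0],[-1,0,0,-0.7,0],[-1,0,0,-0.8,0],[-1,0,0,-0.8,0],[-1,0,0,-0.8,0]]'
python3 plan.py .65 .01 .237 -.05 .6502 -.1143 .237 -.013
```

```text
clock: 34.9
eef_pos: [0.6548, 0.1359, 0.079]
orientation: [-0.0, 0.999, -0.045, -0.0]
force: [0.3, 0.1, -0.4]
opening: 1.001
grasp_force: 0.0
clock: 35.7
eef_pos: [0.6548, 0.1359, 0.2388]
orientation: [-0.0, 0.999, -0.045, 0.0]
force: [0.5, 0.4, -1.2]
opening: 1.001
grasp_force: 0.0
at [0.6548 0.1359 0.2388] head -0.09 F [ 0.5  0.4 -1.2] t 35.7 q [ 0.09  0.32  1.39 -0.    1.43  1.75] open 1.001 grip 0.0
 shares x 0.033 y 0.629 z 0.009 yaw -0.0064
 shares x 0.032 y 0.621 z -0.000 yaw -0.0059
```

```bash
python3 -m handwheel '[[-1,0.01,0.15,0,-0.002],[-1,0.02,0.32,0,-0.004],[-1,0.03,0.5,0,-0.006],[-1,0.033,0.629,0.01,-0.0064]]'
python3 -m handwheel '[[-1,0.01,0.18,0,-0.002],[-1,0.02,0.35,0,-0.004],[-1,0.03,0.52,0,-0.006],[-1,0.032,0.621,0,-0.006],[-1,0.032,0.621,0,-0.006],[-1,0.032,0.621,0,-0.006],[-1,0.032,0.621,0,-0.006]]'
python3 - <<'E'
from vis import *
from bench import manip
trays(cloud(manip.get_image("top")),{'red':(.4962,.2447),'blue':(.6883,.1329)})
E
python3 plan.py .6502 -.1143 .0785 -.013
```

```text
clock: 36.1
eef_pos: [0.6488, 0.0081, 0.2344]
orientation: [0.0, 1.0, -0.025, -0.002]
force: [-0.2, -0.5, -0.4]
opening: 0.996
grasp_force: 0.0
clock: 36.8
eef_pos: [0.6501, -0.1129, 0.2364]
orientation: [-0.0, 1.0, -0.006, -0.0]
force: [0.1, 0.3, -0.7]
opening: 0.999
grasp_force: 0.0
red rect 496.2 244.7 143.2 78.5 yaw 0.122 front [462.5 240.5] rimz 0.0756
   plug F [463.6 238.5] 25.5 z 0.1105 639
   plug R [530.  248.7] 25.3 z 0.1104 592
blue rect 688.5 132.7 77.8 144.2 yaw -0.091 front [654.7 135.8] rimz 0.076
   plug F [654.3 136.8] 25.1 z 0.1107 583
   plug R [721.6 129.7] 25.4 z 0.1106 544
at [ 0.6502 -0.1128  0.2367] head -0.011 F [-0.4 -0.3  0.1] t 36.9 q [-0.29  0.3   1.42  0.    1.42  1.29] open 1.001 grip 0.0
 shares x 0.000 y 0.008 z 0.791 yaw 0.0003
```

Red and blue both stand on their cell floors. Now the last plug, yellow → tray_yellow, cell (466.4, 47.3).

```bash
python3 -m handwheel '[[-1,0,0.004,0.15,0],[-1,0,0.004,0.3,0],[-1,0,0.004,0.45,0],[-1,0,0.004,0.6,0],[-1,0,0.004,0.7,0],[-1,0,0.004,0.77,0],[-1,0,0.004,0.79,0],[-1,0,0.004,0.79,0],[-1,0,0.004,0.79,0]]'
python3 -m handwheel '[[0,0,0,0,0],[0.2,0,0,0,0],[0.4,0,0,0,0],[0.6,0,0,0,0],[1,0,0,0,0],[1,0,0,0,0],[1,0,0,0,0],[1,0,0,0,0],[1,0,0,0,0]]' 40
python3 plan.py 
python3 -m handwheel '[[1,0,0,-0.05,0],[1,0,0,-0.15,0],[1,0,0,-0.3,0],[1,0,0,-0.45,0],[1,0,0,-0.6,0],[1,0,0,-0.75,0],[1,0,0,-0.81,0],[1,0,0,-0.81,0]]'
python3 plan.py .4670 .0471 .240 .034
```

```text
clock: 37.75
eef_pos: [0.6513, -0.1151, 0.0806]
orientation: [0.0, 1.0, -0.006, 0.001]
force: [-1.1, -0.6, 0.0]
opening: 0.996
grasp_force: 0.0
clock: 38.65
eef_pos: [0.651, -0.1153, 0.0803]
orientation: [0.0, 1.0, -0.006, 0.001]
force: [-0.2, 0.7, 5.8]
opening: 0.574
grasp_force: 41.8
at [ 0.651  -0.1153  0.0803] head -0.012 F [-0.2  0.7  5.8] t 38.6 q [-0.29  0.44  1.54  0.    1.15  1.29] open 0.574 grip 41.8
clock: 39.45
eef_pos: [0.6512, -0.1155, 0.2434]
orientation: [0.001, 1.0, -0.006, 0.002]
force: [-0.4, -0.5, -1.2]
opening: 0.573
grasp_force: 41.6
at [ 0.6512 -0.1155  0.2434] head -0.012 F [-0.4 -0.5 -1.2] t 39.5 q [-0.29  0.3   1.41 -0.    1.43  1.29] open 0.573 grip 41.6
 shares x -0.931 y -0.801 z 0.017 yaw -0.0074
```

```bash
python3 -m handwheel '[[1,-0.06,-0.05,0,0],[1,-0.18,-0.15,0,-0.001],[1,-0.32,-0.28,0,-0.002],[1,-0.46,-0.4,0,-0.003],[1,-0.6,-0.52,0,-0.005],[1,-0.74,-0.64,0,-0.006],[1,-0.84,-0.72,0,-0.007],[1,-0.91,-0.78,0.01,-0.0074],[1,-0.931,-0.801,0.01,-0.0074],[1,-0.931,-0.801,0.01,-0.0074],[1,-0.931,-0.801,0.01,-0.0074],[1,-0.931,-0.801,0.01,-0.0074]]'
python3 plan.py .4670 .0471 .095 .034
```

```text
clock: 40.65
eef_pos: [0.4665, 0.0467, 0.2388]
orientation: [0.0, 1.0, 0.017, -0.0]
force: [0.3, -0.6, -2.5]
opening: 0.57
grasp_force: 41.7
at [0.4665 0.0467 0.2388] head 0.033 F [ 0.3 -0.6 -2.5] t 40.6 q [-0.07 -0.17  1.91 -0.    1.4   1.47] open 0.57 grip 41.7
 shares x 0.002 y -0.002 z 0.719 yaw -0.0001
```

```bash
python3 -m handwheel '[[1,0,-0.002,0.05,0],[1,0,-0.002,0.15,0],[1,0,-0.002,0.3,0],[1,0,-0.002,0.42,0],[1,0,-0.002,0.52,0],[1,0,-0.002,0.6,0],[1,0,-0.002,0.66,0],[1,0,-0.002,0.7,0],[1,0,-0.002,0.72,0],[1,0,-0.002,0.72,0],[1,0,-0.002,0.72,0]]'
python3 plan.py .4670 .0471 .080 .034
```

```text
clock: 41.75
eef_pos: [0.4666, 0.0477, 0.0958]
orientation: [0.0, 1.0, 0.017, 0.001]
force: [0.6, 1.1, 0.1]
opening: 0.575
grasp_force: 41.7
at [0.4666 0.0477 0.0958] head 0.034 F [0.6 1.1 0.1] t 41.8 q [-0.07 -0.01  2.05 -0.    1.1   1.47] open 0.575 grip 41.7
 shares x 0.002 y 0.003 z 0.079 yaw 0.0000
```

```bash
python3 -m handwheel '[[1,0.002,0.002,0.02,0],[1,0.002,0.002,0.04,0],[1,0.002,0.002,0.06,0],[1,0.002,0.002,0.073,0],[1,0.002,0.002,0.08,0],[1,0.002,0.002,0.08,0],[1,0.002,0.002,0.08,0]]'
python3 plan.py
```

```text
clock: 42.45
eef_pos: [0.4668, 0.0474, 0.0803]
orientation: [0.0, 1.0, 0.017, 0.0]
force: [-4.7, 0.6, 10.5]
opening: 0.576
grasp_force: 42.8
at [0.4668 0.0474 0.0803] head 0.034 F [-4.7  0.6 10.5] t 42.5 q [-0.07  0.02  2.05  0.    1.07  1.47] open 0.576 grip 42.8
```

Yellow is seated. I'll release it, back off over the clear gap between tray_yellow and tray_white, and check everything.

```bash
python3 -m handwheel '[[0.1,0,0,0,0],[0,0,0,0,0],[-0.2,0,0,0,0],[-0.5,0,0,0,0],[-1,0,0,0,0],[-1,0,0,0,0],[-1,0,0,0,0],[-1,0,0,0,0]]'
python3 -m handwheel '[[-1,0,0,-0.1,0],[-1,0,0,-0.25,0],[-1,0,0,-0.4,0],[-1,0,0,-0.55,0],[-1,0,0,-0.7,0],[-1,0,0,-0.8,0],[-1,0,0,-0.8,0],[-1,0,0,-0.8,0]]'
python3 -m handwheel '[[-1,0,0.2,0,0],[-1,0,0.4,0,0],[-1,0,0.6,0,0],[-1,0,0.8,0,0],[-1,0,0.8,0,0],[-1,0,0.8,0,0],[-1,0,0.8,0,0]]'
python3 - <<'E'
from vis import *
from bench import manip
d=manip.get_image("top"); s=manip.get_image("side")
cen={'red':(.4962,.2447),'blue':(.6883,.1329),'yellow':(.5003,.0485),'white':(.4976,-.2935)}
trays(cloud(d),cen); print('SIDE'); trays(cloud(s),cen)
cv2.imwrite("pics/end_top.png",d["color"][:,:,::-1]); cv2.imwrite("pics/end_side.png",s["color"][:,:,::-1])
E
```

```text
clock: 43.25
eef_pos: [0.4663, 0.0474, 0.079]
orientation: [-0.0, 1.0, 0.017, -0.0]
force: [-0.3, 0.8, -0.2]
opening: 1.002
grasp_force: 0.0
clock: 44.05
eef_pos: [0.4664, 0.0474, 0.2389]
orientation: [0.0, 1.0, 0.017, 0.0]
force: [-0.0, -0.1, -0.4]
opening: 1.004
grasp_force: 0.0
clock: 44.75
eef_pos: [0.4713, -0.1115, 0.2379]
orientation: [-0.001, 1.0, 0.017, -0.001]
force: [0.2, 0.2, -1.3]
opening: 1.002
grasp_force: 0.0
red rect 496.1 244.6 143.1 78.5 yaw 0.119 front [462.4 240.6] rimz 0.0756
   plug F [463.6 238.6] 25.4 z 0.1104 639
   plug R [530.2 248.5] 25.5 z 0.1105 581
blue rect 688.0 132.8 77.7 143.4 yaw -0.088 front [654.1 135.8] rimz 0.076
   plug F [654.6 137. ] 25.1 z 0.1106 583
   plug R [721.7 130. ] 25.3 z 0.1108 545
yellow rect 500.4 48.3 143.1 77.1 yaw 0.035 front [466.4  47.1] rimz 0.0755
   plug F [466.9  47.9] 24.9 z 0.1103 577
   plug R [534.3  49.5] 25.0 z 0.1105 574
white rect 566.1 -328.3 3.1 10.0 yaw -1.559 front [ 565.7 -294.3] rimz 0.0759
SIDE
red rect 520.5 245.4 93.9 84.2 yaw 0.076 front [486.6 242.9] rimz 0.0747
   plug F [497.  243.2] 26.6 z 0.11 113
   plug R [536.2 244.9] 22.7 z 0.11 187
blue rect 686.5 130.1 81.0 143.2 yaw -0.094 front [652.6 133.3] rimz 0.0747
   plug F [652.6 133.4] 25.1 z 0.11 387
   plug R [719.9 125.6] 25.3 z 0.11 388
yellow rect 499.0 46.2 143.0 81.7 yaw 0.04 front [465.   44.8] rimz 0.0746
   plug F [476.4  43.6] 21.7 z 0.1098 143
   plug R [531.9  45.7] 25.0 z 0.1099 461
white rect 495.7 -295.3 78.9 143.1 yaw -0.014 front [ 461.7 -294.8] rimz 0.0749
   plug F [ 462.2 -293.8] 25.3 z 0.1098 1125
   plug R [ 529.2 -295.8] 25.6 z 0.1098 1107
```

View pics/end_side.png

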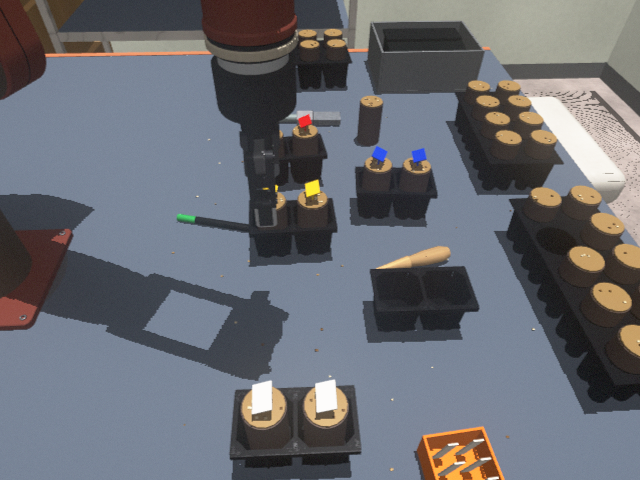

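View pics/end_top.png

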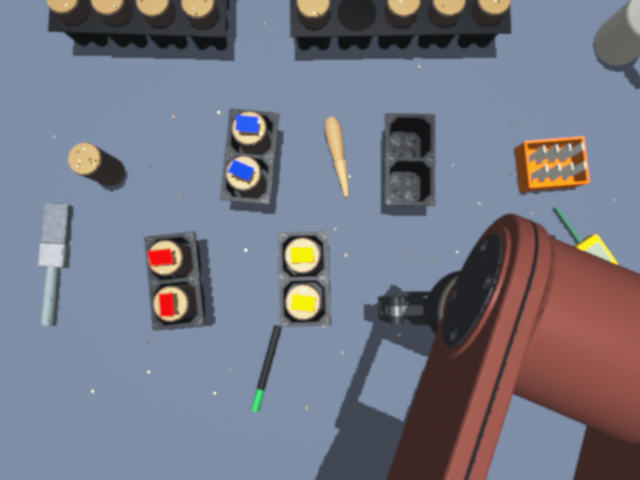

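The top view shows matched pairs: red at (168,280), yellow at (303,278) and blue at (246,150). The side view shows the white pair at (295,410). All tops are at z ≈ 0.110, the empty tray is empty, and the gripper is clear.

```bash
python3 -c "
from bench import manip
print(manip.job_done())"
```

```text
the job is handed in; nothing more can be done
None
```

The job is handed in: all four loose plugs stand upright on the cell floor beside the rear plug of their own label colour, the parking tray is empty, and the robot finished clear of everything at about 45 s.

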